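Swing the slotted turner to hang and rack it upright

TASK

Pick up the slotted turner by the brass pivot near its handle end, lift it off its rest, ease your grip so the blade swings down until the turner hangs straight, then clamp it again so that it hangs still. Lower it blade-down into the one empty slot of the dish rack (the slot with the green liner) until the blade stands on the liner, and only then let go, leaving it standing there. Leave the plates, the lid and everything else where they are.

Things in the scene. Friction and masses are not known exactly. Their poses are not given: they have to be found in the camera images.
- turner: slotted kitchen turner, about 0.22 kg, straight and flat, 202 mm long: dark wood handle 14 mm wide, 10 mm thick; steel blade 60 mm wide, 75 mm long, 4 mm thick, round-edged. Origin at the brass pivot; x runs along it to the blade edge, y across its width, z across its thickness. It starts level on its rest, flat side up, pivot 36 mm over the counter
- turner_pivot (a point): centre of the brass pivot, 22 mm from the handle's end: an 8 mm radius dome on each narrow side, 28 mm over both. Pinch here, along the turner's y. At 80 to 120 N it stays nearly level; eased to 20 N it swings down and hangs within about 0.1 rad of plumb, swaying till clamped. Contacts are springy: from a 120 N pinch, opening 3.6 mm leaves 20 N, 4.5 mm 9 N; 5.2 mm drops it
- turner_tip (a point): middle of the blade's end edge, 180 mm from the pivot along the turner's x axis
- liner: green silicone strip 106 x 14 mm on the floor of the one empty rack slot. Origin at the centre of its top face, 17 mm over the counter; x runs along the slot, y across it, z up. The slot is 16 mm wide (y), 114 mm long (x, open at both ends), and its side wires reach 72 mm above the liner. Let go, the turner settles within a second, leaning on one side of the slot
- rack: chrome wire dish rack 158 mm (x) by 218 mm (y), wires up to 89 mm high, fixed. Origin on the counter under its middle; four slots run along its x, 44 mm apart along its y (at -66, -22, 22, 66 mm). Things in the other slots reach up to 125 mm over the counter
- rest: terracotta utensil rest, fixed, 170 x 85 mm with two ridges about 31 mm high; the turner lies along its x axis. Origin on the counter about under the brass pivot, which overhangs the rest by 30 mm
- plate_white: bystander, leave alone: white plate of 120 mm diameter standing in a rack slot; origin at its centre
- plate_blue: bystander, leave alone: blue plate of 120 mm diameter standing in a rack slot; origin at its centre
- bento_lid: bystander, leave alone: red plastic lid 150 x 12 x 85 mm standing on its long edge in a rack slot; origin at its centre
- cup: bystander, leave alone: green silicone cup, 72 mm wide, 85 mm high; origin under its base
- egg_ring: bystander, leave alone: aluminium ring, 90 mm wide, 20 mm high; origin under its base
- jar: bystander, leave alone: lidded glass jar, 80 mm wide, 110 mm high; origin under its base
- chopstick_a: bystander, leave alone: wooden chopstick, 230 mm long along its x; origin under its middle
- chopstick_b: bystander, leave alone: second chopstick beside the first; origin under its middle
Not all that is in view belongs to the job. Of the things that look like the turner, the smallest one is meant.

How it is judged:
By the outcome, as a careful person would: the job done as asked, in the order asked, and still so for the second after the job is handed in, with the robot touching nothing.
It also fails if it takes over 61 s, if anything falls off the work surface, if the arm or the gripper's body presses on something with over 40 N, if the wrist force passes 120 N, or if a joint passes its speed limit or range.

ROBOT

A 7-joint arm with a two-finger parallel gripper is mounted at the origin on the work surface. World frame = base frame: x ahead of the robot, y to its left, z up, the work surface at z = 0. Lengths are in m, angles in rad, forces in N, time in s.
With the tool pointing down it reaches from about 0.425 to 0.95 m from the base axis. Payload 4.7 kg.
Tool frame: the origin (TCP) lies at the very end of the fingers, on their centre line; the grasp point (between the pads) lies 19 mm behind it (env.grip_point_offset is the y of the grasp point in the tool frame, in m); y points along the fingers, z is the direction in which the jaws open and shut, and the axes are right-handed (so a half turn about y gives the same grasp; the last joint's range is limited). The gripper opens to 87 mm and grips with 3 to 60 N. Pads are 19 mm wide; open, the fingers measure 117 mm over their backs; the gripper's body (75 mm by 190 mm) begins 51 mm behind the grasp point.
Start: joints at [1.255, 0.469, -0.049, 1.532, 0.024, 1.141, -0.082], TCP at [0.191, -0.647, 0.223] pointing down, gripper open.
Joint ranges: [-2.59, 2.59], [-0.33, 1.99], [-1.39, 1.29], [0.1, 2.45], [-1.04, 4.18], [0.21, 1.99], [-2.66, 2.66]. Speed limits (rad/s): [2.57, 2.57, 3.14, 3.14, 3.14, 3.14, 3.14].

INTERFACE

Orientations are given as a rotation vector (axis times angle).
In Python, from rig import env gives the robot as it stands.
- The arm moves only by the shell command python3 -m creep 'ROWS' [OPENING] [FORCE]. ROWS is JSON, a list of rows, each a list of 4 numbers: the shift along the tool's x, y, z in cm, then the turn about the tool's y in degrees. In form: [[dx, dy, dz, spin], ...]. A call has 1 to 20 rows; each row is the pose to reach, as a shift and turn from the pose commanded when the call began, along the tool's axes at that moment; what a row does not reach only later rows make up. A row lasts 1/10 s, in which the tool goes at most 50 mm and 8.59 degrees, less where a joint would pass 70% of its speed; a pose out of reach is approached as far as the arm can. A call with a gripper value outside its range is refused whole. OPENING is the finger opening in cm, from 0 to 8.7, set as the call begins (- or left out, the last holds). The fingers move at their own pace and stop on an object; FORCE is the grip in N (left out, the last holds). Time passes only in rows, so rows that repeat a pose let the fingers close. It gives the time, the measured TCP pose, the force and the opening at its end, in the units of the state.
- env.get_obs(): the state, without advancing time (a new reading comes with each control period).
- env.read_camera(name): name is "scene" or "top" or "wrist"; returns a dict with "image" (400x640x3 uint8, blue, green, red), "depth" (400x640 float32, m along the optical axis (not along the pixel's ray), 0 where there is no reading), "camera_matrix" (3x3 intrinsics, pixels), "R" (3x3) and "t" (3): a world point X has camera coordinates R X + t; the wrist camera has in their place "mount" (4x4, takes a point from camera to tool coordinates, whose origin is the TCP and whose axes are the tool frame's). Camera axes: x right, y down, z forward; pixel columns grow to the right and rows downward; lengths in m; the calibration is good to about 2 mm. A picture is of the moment at which its call begins: read the wrist's pose just before it.
- env.hand_in(): hands the job in, once; it reports no verdict.
Trained networks look in a picture, given as the dict that the camera call returned (one of the last four; its "shot" number tells which), for a name from the list of things; names that differ only in an ending like _2 or _b are one class to them, and where a whole thing is asked for, a point or a joint stands for the part that bears it (a point fixed in the world has none). Each returns a list of dicts, best first, with "p" (0 to 1); they miss things now and then, are a little off and sometimes report something else, mostly with a low value. They report only what shows in the picture. A call takes as long as a camera call. They do not tell look-alikes from the thing itself.
- env.masks_of(picture, label): "pixels" (400x640 bool, what is visible of it) and "extent" ([centre column, centre row, width, height] in pixels, round what is visible of it).
The state is a dict: "time": time; "joints": joint angles; "joint_velocities": joint speeds; "tau": joint torques, N m; "ee_pos": TCP position; "tcp_rot": TCP orientation; "force": force on the tool from outside, world axes, zero at the start; "ft_torque": the same for the moment, N m; "gripper_width": finger opening in m.
Only numpy, scipy, OpenCV 4.12 (cv2) and the standard library are available. Lean on these libraries where they do the work, as an engineer would, in place of code of your own. Each camera call takes 0.05 s, during which the arm holds its last target.

## Working session

There is one attempt and no reset: what is moved stays moved. The work goes in short steps, Python scripts to look and compute and a shell command to move; the robot and the scene stay as the last step left them, time stands still between calls to the robot, and variables do not carry over. Pictures are saved under pics/ and viewed, and the job is handed in when it is done.

```bash
ls; mkdir -p pics
python3 - <<'E'
from rig import env
import cv2
o=env.get_obs()
for k,v in o.items(): print(k,v)
print(env.grip_point_offset)
for n in ("scene","top","wrist"):
    p=env.read_camera(n); cv2.imwrite(f"pics/{n}0.png",p["image"]); print(n,p["camera_matrix"].tolist(), p.get("R"),p.get("t"),p.get("mount"))
E
```

```text
pics
time 0.0
joints [ 1.25508792  0.46943547 -0.04858398  1.53365542  0.02412002  1.1409725
 -0.08228036]
joint_velocities [-0.00029424 -0.00048538  0.00027026 -0.00112344  0.00084782  0.00162217
 -0.00014536]
tau [ 3.55803822e-04 -5.07967794e+01 -8.05640593e-02 -2.36157471e+01
 -6.12848578e-02  3.78947833e-02  1.75556697e-04]
ee_pos [ 0.19078947 -0.64687732  0.22151971]
tcp_rot [-0.29898614  2.06959091 -2.0657258 ]
force [-0.75972916  0.12163214 -0.46973173]
ft_torque [-0.0064964  -0.02723561  0.01046136]
gripper_width 0.08728178334238645
-0.0187
scene [[369.41647704332007, 0.0, 315.23534416792467], [0.0, 369.41647704332007, 196.54714282307285], [0.0, 0.0, 1.0]] [[ 0.703147    0.71082351  0.01772658]
 [ 0.56748118 -0.54598249 -0.61633452]
 [-0.42842666  0.44343327 -0.78728491]] [-0.35709242 -0.14871937  1.1800774 ] None
top [[374.37988348951825, 0.0, 321.2823109514979], [0.0, 374.37988348951825, 200.82237359033303], [0.0, 0.0, 1.0]] [[ 0.01851625 -0.99917841  0.03605071]
 [-0.9836075  -0.02467262 -0.17862686]
 [ 0.17936957 -0.03215225 -0.98325622]] [0.0789852  0.4337774  0.96218388] None
wrist [[288.73936501665486, 0.0, 325.6860310089127], [0.0, 288.73936501665486, 201.36962491361362], [0.0, 0.0, 1.0]] None None [[-1.89820411e-04  9.69386275e-01  2.45540658e-01 -6.84480988e-02]
 [-6.70608060e-04 -2.45540730e-01  9.69386043e-01 -1.60821237e-01]
 [ 9.99999757e-01  1.93477133e-05  6.96686892e-04 -1.30491966e-03]
 [ 0.00000000e+00  0.00000000e+00  0.00000000e+00  1.00000000e+00]]
```

View pics/scene0.png

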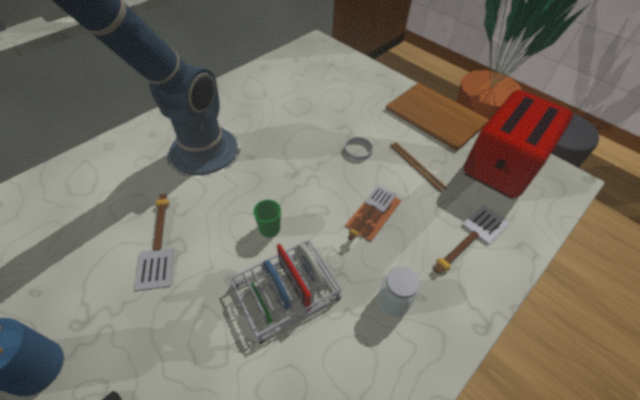

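View pics/top0.png

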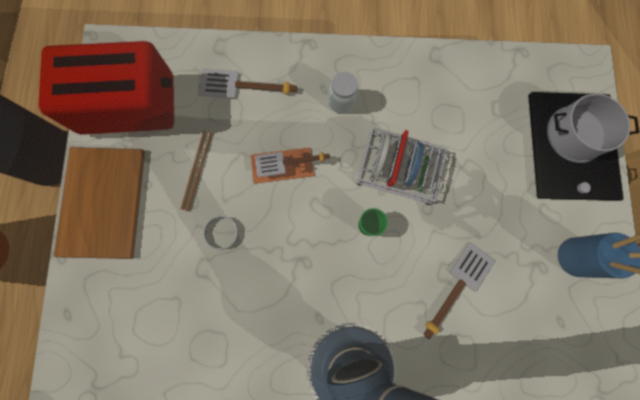

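View pics/wrist0.png

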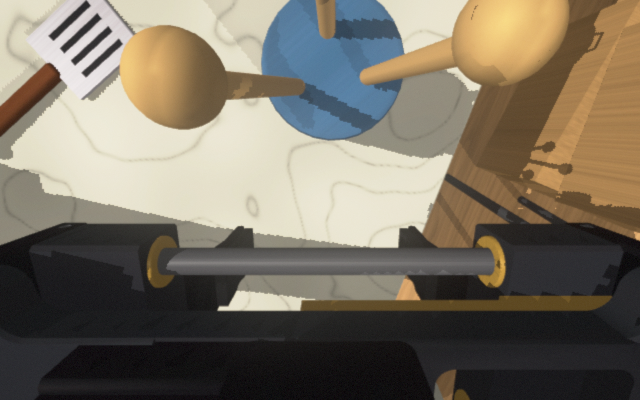

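The target is the turner on the terracotta rest, with its pivot at about (322,157) in top. The rack is at about (405,165). I'll measure these now.

```bash
cat > h.py <<'E'
from rig import env
import cv2, numpy as np
from scipy.spatial.transform import Rotation as Ro
def w(p,u,v,d,obs=None):
    K=p["camera_matrix"]; c=np.array([(u-K[0,2])/K[0,0],(v-K[1,2])/K[1,1],1.])*d
    if "R" in p and p.get("R") is not None: return p["R"].T@(c-p["t"])
    M=p["mount"]; t=M[:3,:3]@c+M[:3,3]
    return Ro.from_rotvec(obs["tcp_rot"]).apply(t)+obs["ee_pos"]
def onz(p,u,v,z,obs=None):
    a=w(p,u,v,0,obs); b=w(p,u,v,1,obs); return a+(b-a)*(z-a[2])/(b[2]-a[2])
def cloud(p,m,obs=None):
    v,u=np.nonzero(m&(p["depth"]>0)); d=p["depth"][v,u]
    K=p["camera_matrix"]; c=np.stack([(u-K[0,2])/K[0,0]*d,(v-K[1,2])/K[1,1]*d,d],1)
    if p.get("R") is not None: return (c-p["t"])@p["R"]
    M=p["mount"]; t=c@M[:3,:3].T+M[:3,3]
    return Ro.from_rotvec(obs["tcp_rot"]).apply(t)+obs["ee_pos"]
E
python3 - <<'E'
from h import *
np.set_printoptions(precision=4,suppress=True)
for n in ("top","scene"):
    p=env.read_camera(n)
    for l in ("turner","turner_pivot","liner","rack","rest","plate_white","plate_blue","bento_lid"):
        for r in env.masks_of(p,l):
            c=cloud(p,r["pixels"])
            print(n,l,round(r["p"],2),np.round(r["extent"],1),len(c),np.median(c,0) if len(c) else None, c.min(0) if len(c) else None,c.max(0) if len(c) else None)
    x0,x1,y0,y1=(240,470,115,215) if n=="top" else (210,420,170,360)
    s=3
    cv2.imwrite(f"pics/{n}z.png",cv2.resize(p["image"][y0:y1,x0:x1],None,fx=s,fy=s,interpolation=cv2.INTER_CUBIC))
E
```

```text
top turner 0.83 [290.6 163.7  73.2  26.7] 858 [0.5401 0.2117 0.0389] [ 0.4976  0.0725 -0.0023] [0.5772 0.2748 0.048 ]
top turner 0.72 [458.9 292.1  73.2  95. ] 1823 [ 0.2469 -0.3054  0.009 ] [ 0.0802 -0.3871 -0.0046] [ 0.3309 -0.1837  0.0288]
top turner 0.72 [248.3  83.8 101.   29.9] 1493 [0.7696 0.3661 0.0093] [ 0.7332  0.1637 -0.0019] [0.8247 0.4476 0.0277]
top turner 0.32 [198.2 172.4  23.3  81.9] 308 [0.4965 0.4304 0.007 ] [ 0.4058  0.4015 -0.004 ] [0.6235 0.4537 0.0122]
top turner_pivot 0.89 [458.9 290.9  69.9  98.8] 1711 [ 0.2476 -0.3066  0.0091] [ 0.0858 -0.385  -0.0023] [ 0.3309 -0.1864  0.0288]
top turner_pivot 0.72 [291.3 164.3  71.4  23.3] 849 [0.5392 0.2141 0.039 ] [0.4953 0.0696 0.0295] [0.5669 0.2703 0.048 ]
top turner_pivot 0.7 [248.2  84.8  97.1  30.9] 1383 [0.7695 0.366  0.0093] [ 0.7341  0.1663 -0.003 ] [0.82   0.4469 0.0277]
top liner 0.55 [422.9 170.4  10.8  29.5] 60 [ 0.5226 -0.1943  0.017 ] [ 0.4901 -0.2079  0.0134] [ 0.5687 -0.1815  0.0595]
top rack 0.79 [402.3 164.3  86.6  80.5] 1879 [ 0.5281 -0.1458  0.0428] [ 0.4355 -0.2649 -0.0052] [ 0.6607 -0.0099  0.0929]
[... 1917 characters left out ...]
.562  -0.1422  0.0296] [ 0.4219 -0.2549 -0.0032] [0.6446 0.0132 0.1179]
scene rest 0.69 [373.9 219.   54.5  44. ] 831 [0.5595 0.1741 0.0076] [0.4988 0.1113 0.003 ] [0.5903 0.2887 0.0446]
scene rest 0.37 [312.6 267.9  29.9  53.1] 676 [ 0.5721 -0.0753  0.0924] [ 0.464  -0.0934 -0.0015] [ 0.6156 -0.0066  0.1263]
scene plate_white 0.82 [310.4 265.2  28.7  46.3] 587 [ 0.5696 -0.0752  0.0946] [ 0.51   -0.0934  0.0126] [ 0.6141 -0.0562  0.1263]
scene plate_blue 0.76 [277.3 285.8  26.8  46.3] 452 [ 0.5547 -0.1597  0.1064] [ 0.4879 -0.177  -0.0015] [ 0.593  -0.1129  0.1271]
scene bento_lid 0.95 [294.  277.6  37.2  73.5] 681 [ 0.5588 -0.1162  0.0944] [ 0.4239 -0.1352 -0.0018] [ 0.6194 -0.0527  0.1043]
```

View pics/topz.png

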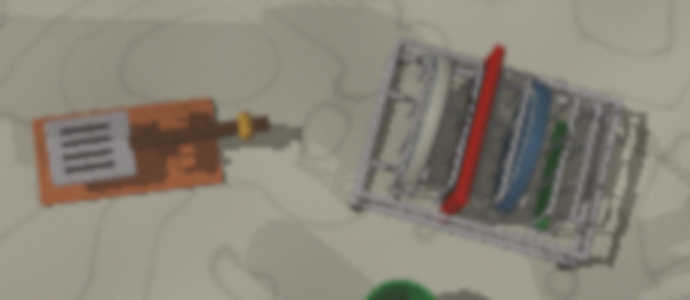

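View pics/scenez.png

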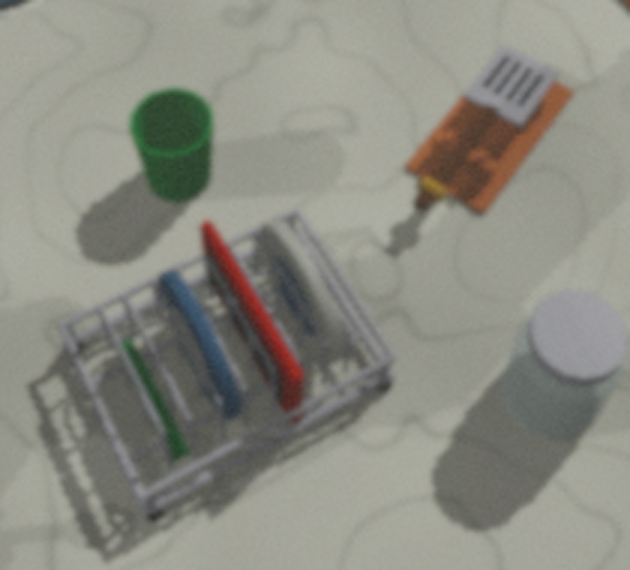

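Run:
```python
from h import *
np.set_printoptions(precision=4,suppress=True)
o=env.get_obs(); R=Ro.from_rotvec(o["tcp_rot"]).as_matrix(); print("tool axes in world (cols)\n",R)
p=env.read_camera("top"); q=env.read_camera("scene")
hsv=cv2.cvtColor(p["image"],cv2.COLOR_BGR2HSV)
for n,pp in(("top",p),("scene",q)):
    r=[r for r in env.masks_of(pp,"turner") if abs(np.median(cloud(pp,r["pixels"]),0)[1]-.21)<.05][0]
    c=cloud(pp,r["pixels"]); c=c[(c[:,2]>.028)&(c[:,2]<.05)]
    hs=cv2.cvtColor(pp["image"],cv2.COLOR_BGR2HSV)
    y=(hs[...,0]>17)&(hs[...,0]<32)&(hs[...,1]>130)
    k=cloud(pp,y); k=k[(abs(k[:,1]-.09)<.05)&(abs(k[:,0]-.55)<.05)&(k[:,2]>.02)]
    print(n,"brass",len(k),k.mean(0) if len(k) else None)
    b=c[c[:,1]>.2]; print("blade",b.mean(0), b.min(0),b.max(0))
    for r in env.masks_of(pp,"liner"):
        l=cloud(pp,r["pixels"]); l=l[abs(l[:,2]-.017)<.005]; m=l.mean(0); u,s,v=np.linalg.svd(l[:,:2]-m[:2]); d=v[0]*np.sign(v[0,0]); t=(l[:,:2]-m[:2])@d
        print("liner",m,d,np.degrees(np.arctan2(d[1],d[0])),t.min(),t.max())
```

```text
tool axes in world (cols)
 [[-0.9591  0.      0.2829]
 [-0.2829 -0.0001 -0.9591]
 [-0.     -1.      0.0001]]
top brass 30 [0.5532 0.0913 0.0429]
blade [0.5306 0.2332 0.0385] [0.4963 0.2001 0.0341] [0.5642 0.2703 0.043 ]
liner [ 0.5162 -0.152   0.0155] [0.1715 0.9852] 80.12722582843026 -0.0901113330693386 0.13497577054177798
scene brass 30 [0.5562 0.0915 0.044 ]
blade [0.5312 0.233  0.0393] [0.4963 0.2003 0.0348] [0.5653 0.2702 0.0426]
liner [ 0.5313 -0.1952  0.018 ] [ 0.9616 -0.2746] -15.93768725566809 -0.05756268291779031 0.044727737949526794
```

```bash
python3 -m creep '[[0,-5,0,0],[0,-10,0,0],[0,-15,0,0],[-4,-15,-2,-5],[-8,-15,-4,-10],[-12,-15,-6,-15],[-16,-15,-8,-20],[-20,-15,-10,-25],[-24,-15,-12,-30],[-28,-15,-14,-35],[-32,-15,-16,-40],[-35,-15,-21,-45],[-38,-15,-26,-50],[-41,-15,-31,-55],[-44,-15,-36,-60],[-47,-15,-41,-65],[-49,-15,-46,-70],[-51,-12,-51,-75],[-53,-9,-56,-79],[-56,-6,-60,-83]]' 8.7 60
```

```text
time: 3.35
ee_pos: [0.5443, 0.0265, 0.3158]
tcp_rot: [-1.283, 1.082, -1.087]
force: [0.9, -1.2, -0.4]
gripper_width: 0.0868
```

```bash
python3 -m creep '[[0,0,0,0],[0,0,0,0],[0,0,0,0],[0,0,0,0]]'
python3 - <<'E'
from h import *
np.set_printoptions(precision=4,suppress=True)
o=env.get_obs(); R=Ro.from_rotvec(o["tcp_rot"]).as_matrix(); print(R, o["ee_pos"],o["time"])
p=env.read_camera("wrist"); cv2.imwrite("pics/wrist1.png",p["image"])
for l in ("turner","turner_pivot","liner"):
  for r in env.masks_of(p,l):
    c=cloud(p,r["pixels"],o); print(l,r["p"],r["extent"],np.median(c,0),c.min(0),c.max(0))
E
```

```text
time: 3.75
ee_pos: [0.5447, 0.0225, 0.3159]
tcp_rot: [-1.281, 1.088, -1.091]
force: [-1.1, -0.4, 0.1]
gripper_width: 0.0866
[[ 0.1606  0.0012  0.987 ]
 [-0.987  -0.0008  0.1606]
 [ 0.001  -1.      0.0011]] [0.5447 0.0225 0.3159] 3.75
turner 0.72 [499.5, 53.3, 48.7, 104.0] [0.7656 0.2332 0.0165] [ 0.7471  0.1651 -0.0026] [0.7897 0.3063 0.0252]
turner 0.67 [339.7, 74.3, 44.8, 143.5] [0.5412 0.2123 0.0372] [ 0.4977  0.067  -0.0023] [0.5738 0.2609 0.0449]
turner_pivot 0.87 [339.8, 73.6, 46.7, 147.2] [0.5408 0.2132 0.0372] [ 0.4977  0.0702 -0.0003] [0.569  0.2606 0.0449]
turner_pivot 0.7 [499.0, 52.8, 45.7, 103.5] [0.7656 0.2328 0.0166] [ 0.7471  0.1657 -0.0011] [0.7863 0.3063 0.0252]
```

View pics/wrist1.png

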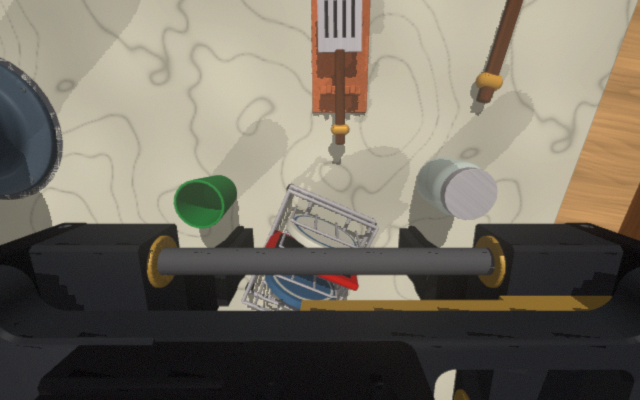

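```bash
python3 -m creep '[[-2,0,0,0],[-4,0,0,0],[-6,0,0,0],[-6.5,2,0,0],[-6.5,4,0,0],[-6.5,6,0,0],[-6.5,8,0,0],[-6.5,8,0,0],[-6.5,8,0,0]]'
python3 - <<'E'
from h import *
np.set_printoptions(precision=4,suppress=True)
o=env.get_obs(); R=Ro.from_rotvec(o["tcp_rot"]).as_matrix(); print(R, o["ee_pos"],o["time"])
p=env.read_camera("wrist"); cv2.imwrite("pics/wrist2.png",p["image"])
hs=cv2.cvtColor(p["image"],cv2.COLOR_BGR2HSV)
y=(hs[...,0]>17)&(hs[...,0]<32)&(hs[...,1]>120)
k=cloud(p,y,o); k=k[(abs(k[:,1]-.09)<.05)&(abs(k[:,0]-.55)<.05)&(k[:,2]>.02)]
print("brass",len(k),k.mean(0),k.min(0),k.max(0))
for r in env.masks_of(p,"turner"):
    c=cloud(p,r["pixels"],o); print(r["p"],r["extent"],c.mean(0))
    c=c[(c[:,2]>.028)&(c[:,2]<.05)&(c[:,0]<.6)]
    if len(c)>100:
        b=c[c[:,1]>.2]; print("blade",b.mean(0),b.min(0),b.max(0))
        h=c[(c[:,1]<.17)&(c[:,1]>.1)]; print("handle fit", np.polyfit(h[:,1],h[:,0],1),len(h), h.mean(0))
        e=c[c[:,1]<.09]; print("end",e.min(0))
E
```

```text
time: 4.85
ee_pos: [0.5339, 0.0883, 0.2357]
tcp_rot: [-1.282, 1.087, -1.087]
force: [0.5, 0.5, 0.2]
gripper_width: 0.0871
[[ 0.1635  0.0002  0.9866]
 [-0.9866  0.0001  0.1635]
 [-0.0001 -1.      0.0003]] [0.5339 0.0883 0.2357] 4.85
brass 4621 [0.5677 0.1181 0.3189] [0.5015 0.0678 0.0369] [0.6    0.1342 0.3552]
0.81 [549.8, 76.7, 98.8, 153.3] [0.7699 0.2655 0.0144]
0.79 [343.9, 114.9, 52.9, 171.2] [0.5354 0.2076 0.0375]
blade [0.5314 0.2347 0.0368] [0.4963 0.2    0.0341] [0.5655 0.2717 0.0393]
handle fit [-0.166   0.5709] 639 [0.5485 0.1348 0.0394]
end [0.5435 0.0712 0.0356]
```

Run:
```python
from h import *
np.set_printoptions(precision=4,suppress=True)
o=env.get_obs()
p=env.read_camera("wrist"); cv2.imwrite("pics/wrist2z.png",cv2.resize(p["image"][80:230,270:430],None,fx=4,fy=4))
hs=cv2.cvtColor(p["image"],cv2.COLOR_BGR2HSV)
y=(hs[...,0]>17)&(hs[...,0]<32)&(hs[...,1]>120)
y[215:]=0
k=cloud(p,y,o); print(len(k))
k=k[(abs(k[:,1]-.09)<.03)&(abs(k[:,0]-.55)<.03)&(k[:,2]>.02)&(k[:,2]<.06)]
print("brass",len(k),k.mean(0),k.min(0),k.max(0))
R=Ro.from_rotvec(o["tcp_rot"]).as_matrix()
print("brass in tool (cm)",100*R.T@((k.min(0)+k.max(0))/2-o["ee_pos"]),100*R.T@(k.mean(0)-o["ee_pos"]))
```

```text
552
brass 165 [0.5559 0.0926 0.0414] [0.5441 0.0857 0.0367] [0.5682 0.0995 0.0445]
brass in tool (cm) [-0.0418 19.6078  2.1559] [-0.0479 19.5258  2.13  ]
```

View pics/wrist2z.png

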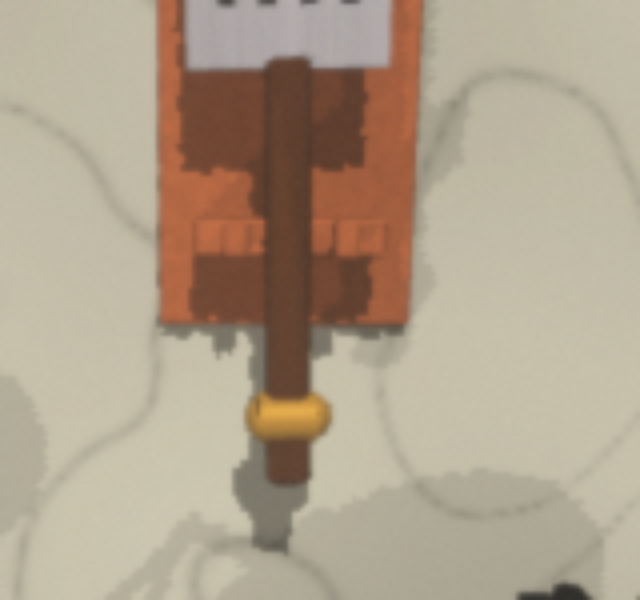

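The pivot is at about (0.556, 0.092, 0.036). The brass top at 44.5 mm matches 36+8, and the jaw axis is aligned with the turner's y. I'll descend.

```bash
python3 -m creep '[[0,0,1,0],[0,0,2.1,0],[0,4,2.1,0],[0,8,2.1,0],[0,12,2.1,0],[0,15,2.1,0],[0,17,2.1,0],[0,18.5,2.1,0],[0,20,2.1,0],[0,21,2.1,0],[0,21.8,2.1,0],[0,21.8,2.1,0],[0,21.8,2.1,0],[0,21.8,2.1,0]]'
python3 - <<'E'
from h import *
np.set_printoptions(precision=4,suppress=True)
o=env.get_obs(); print(o["ee_pos"],o["force"])
p=env.read_camera("wrist"); cv2.imwrite("pics/wrist3.png",p["image"])
E
```

```text
time: 6.4
ee_pos: [0.555, 0.092, 0.018]
tcp_rot: [-1.281, 1.086, -1.088]
force: [0.0, -0.3, 0.6]
gripper_width: 0.0868
[0.555 0.092 0.018] [ 0.044  -0.2978  0.5667]
```

View pics/wrist3.png

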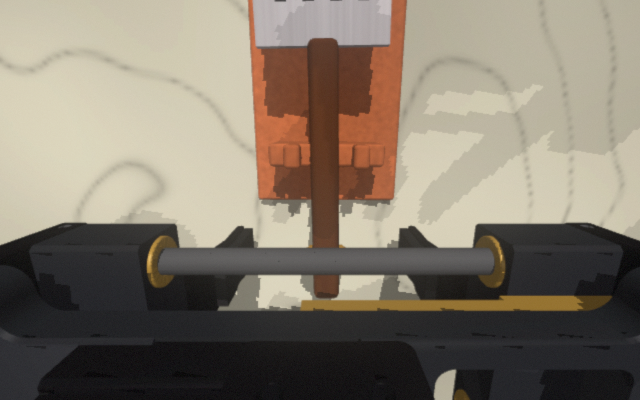

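```bash
python3 -m creep '[[0,0.07,0,0],[0,0.07,0,0],[0,0.07,0,0],[0,0.07,0,0],[0,0.07,0,0],[0,0.07,0,0],[0,0.07,0,0],[0,0.07,0,0],[0,0.07,0,0],[0,0.07,0,0]]' 0 60; python3 -c "
from rig import env; o=env.get_obs(); print(o['gripper_width'],o['ee_pos'],o['force'])"
```

```text
time: 7.45
ee_pos: [0.5544, 0.0919, 0.0165]
tcp_rot: [-1.282, 1.087, -1.087]
force: [-0.1, -0.0, 0.8]
gripper_width: 0.0245
0.02451216934934975 [0.55440696 0.09188772 0.01652753] [-0.05008986 -0.0128545   0.75514435]
```

```bash
python3 -m creep '[[0,-0.5,0,0],[0,-1,0,0],[0,-2,0,0],[0,-3,0,0],[0,-4.5,0,0],[0,-6,0,0],[0,-8,0,0],[0,-10,0,0],[0,-12,0,0],[0,-14,0,0],[0,-17,0,0],[0,-20,0,0],[0,-23,0,0],[0,-26,0,0],[0,-28,0,0],[0,-30,0,0],[0,-31,0,0],[0,-32,0,0],[0,-32,0,0],[0,-32,0,0]]'
python3 - <<'E'
from h import *
np.set_printoptions(precision=4,suppress=True)
o=env.get_obs(); print(o["ee_pos"],o["force"],o["gripper_width"])
for n in("wrist","scene"):
  p=env.read_camera(n); cv2.imwrite(f"pics/{n}4.png",p["image"])
  for r in env.masks_of(p,"turner"):
    c=cloud(p,r["pixels"],o); print(n,r["p"],r["extent"],np.median(c,0),c.min(0),c.max(0))
E
```

```text
time: 9.45
ee_pos: [0.5539, 0.0918, 0.336]
tcp_rot: [-1.284, 1.088, -1.087]
force: [0.5, 0.2, -2.6]
gripper_width: 0.0242
[0.5539 0.0918 0.336 ] [ 0.4679  0.175  -2.6191] 0.02424784671045367
wrist 0.79 [491.6, 74.8, 80.4, 149.5] [0.7698 0.3419 0.0094] [ 0.7332  0.1655 -0.0035] [0.8242 0.3915 0.0255]
wrist 0.73 [326.0, 217.4, 67.2, 166.9] [0.5522 0.126  0.2608] [ 0.4935 -0.1236 -0.0036] [0.6175 0.1604 0.4312]
wrist 0.54 [326.5, 87.3, 60.3, 87.2] [0.5357 0.2227 0.0048] [ 0.4849  0.1481 -0.003 ] [0.5875 0.2892 0.0357]
scene 0.7 [470.2, 238.9, 72.7, 65.5] [0.7726 0.3642 0.0102] [ 0.7335  0.1654 -0.0013] [0.821  0.4511 0.0287]
scene 0.64 [153.6, 244.6, 40.5, 97.4] [ 0.2572 -0.3135  0.0091] [ 0.0736 -0.3859 -0.0039] [ 0.3353 -0.1873  0.0278]
scene 0.47 [292.8, 276.4, 33.1, 68.3] [ 0.5606 -0.1161  0.0964] [ 0.4768 -0.1351 -0.0007] [ 0.6183 -0.0892  0.1046]
```

View pics/scene4.png

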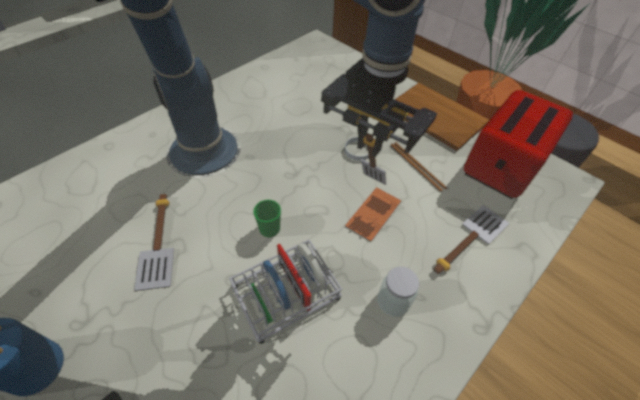

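View pics/wrist4.png

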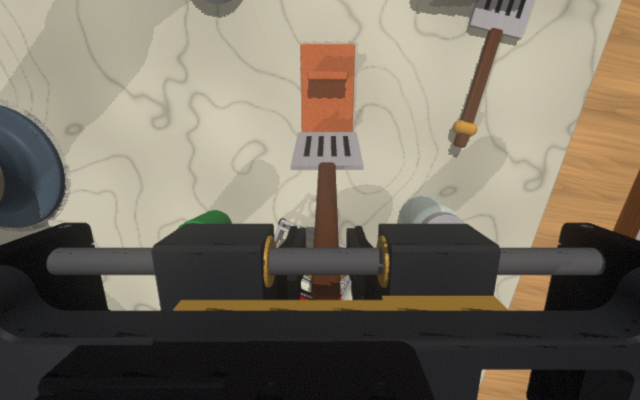

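It has drooped partway already, and the width of 24.2 mm suggests a pinch of about 60–70 N. I'll ease the grip by force in steps and watch the width.

```bash
python3 -m creep '[[0,0,0,0],[0,0,0,0],[0,0,0,0]]' 0 30; python3 -m creep '[[0,0,0,0],[0,0,0,0],[0,0,0,0],[0,0,0,0]]' 0 20
python3 - <<'E'
from h import *
np.set_printoptions(precision=4,suppress=True)
o=env.get_obs(); print(o["ee_pos"],o["force"],o["gripper_width"])
p=env.read_camera("wrist"); cv2.imwrite(f"pics/wrist5.png",p["image"])
p=env.read_camera("scene"); cv2.imwrite(f"pics/scene5.png",cv2.resize(p["image"][60:260,280:480],None,fx=3,fy=3))
E
```

```text
time: 9.95
ee_pos: [0.5544, 0.0918, 0.3364]
tcp_rot: [-1.283, 1.087, -1.087]
force: [-0.2, 0.2, -2.6]
gripper_width: 0.0251
time: 10.35
ee_pos: [0.5544, 0.0919, 0.3366]
tcp_rot: [-1.282, 1.087, -1.087]
force: [-0.1, -0.2, -2.9]
gripper_width: 0.0258
[0.5544 0.0919 0.3366] [-0.0988 -0.1722 -2.9436] 0.02582370459715808
```

View pics/wrist5.png

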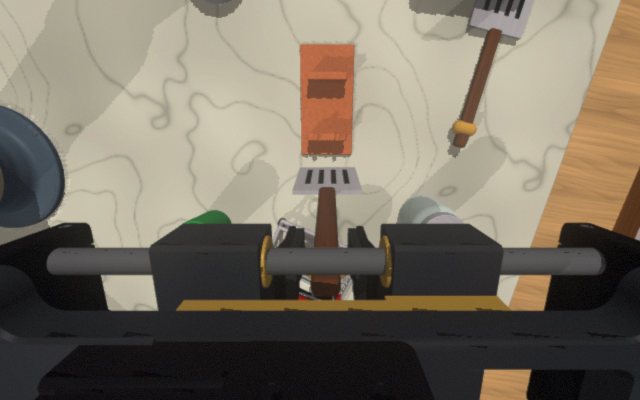

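View pics/scene5.png

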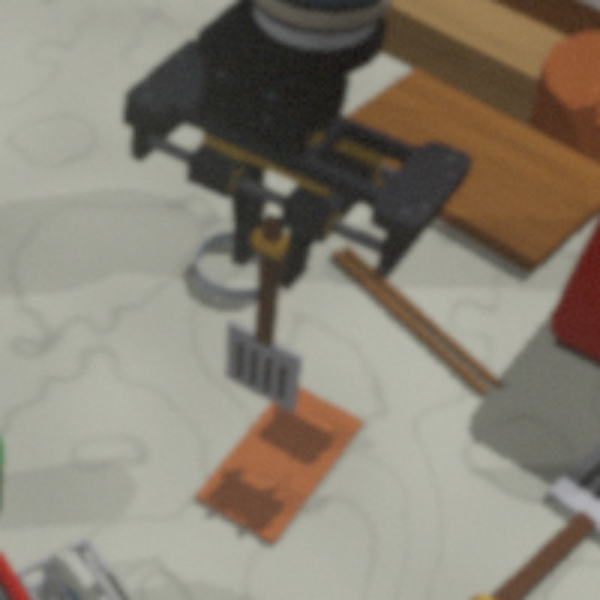

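```bash
cat >> h.py <<'E'
def swing(save=None):
    o=env.get_obs(); p=env.read_camera("wrist")
    if save: cv2.imwrite(save,p["image"])
    R=Ro.from_rotvec(o["tcp_rot"]).as_matrix()
    c=cloud(p,np.ones((400,640),bool),o)
    t=(c-o["ee_pos"])@R; t[:,1]-=env.grip_point_offset   # relative to grasp point, tool axes
    s=t[(abs(t[:,2])<.034)&(t[:,1]>.07)&(t[:,1]<.20)&(abs(t[:,0])<.16)]
    s=s[np.linalg.norm(s[:,:2],axis=1)<.19]
    a=np.degrees(np.arctan2(-s[:,0],s[:,1]))
    f=np.linalg.norm(s[:,:2],axis=1)
    e=s[f>.11]
    print("t",o["time"],"w",round(o["gripper_width"],4),"n",len(s),"angle from plumb (deg, + to camera)",np.round(np.percentile(a,[5,50,95]),1),"rmax",f.max() if len(f) else None,"blade z mid",(e[:,2].min()+e[:,2].max())/2 if len(e) else None, "x",np.median(e[:,0]) if len(e) else None)
    return s
E
python3 -c "
from h import *
swing();swing()"
```

```text
t 10.45 w 0.0258 n 1891 angle from plumb (deg, + to camera) [ 8.5  9.7 12.2] rmax 0.17439762200211853 blade z mid 0.0024730642062633333 x -0.023079431216553602
t 10.5 w 0.0259 n 1892 angle from plumb (deg, + to camera) [ 8.5  9.6 12.1] rmax 0.17596766845063086 blade z mid 0.00249397553383565 x -0.0229321492535394
```

```bash
python3 -m creep '[[0,0,0,0],[0,0,0,0],[0,0,0,0]]' 0 16; python3 -c "
from h import *
swing()"; python3 -m creep '[[0,0,0,0],[0,0,0,0],[0,0,0,0]]' 0 12; python3 -c "
from h import *
swing();swing()"
```

```text
time: 10.85
ee_pos: [0.5544, 0.0919, 0.3366]
tcp_rot: [-1.283, 1.087, -1.087]
force: [0.6, -0.5, -1.5]
gripper_width: 0.0262
t 10.85 w 0.0262 n 1739 angle from plumb (deg, + to camera) [6.3 7.3 9.9] rmax 0.17671352059525836 blade z mid 0.002539702451711954 x -0.01750833692968181
time: 11.2
ee_pos: [0.5544, 0.0919, 0.3366]
tcp_rot: [-1.283, 1.087, -1.087]
force: [-0.3, 0.3, -2.6]
gripper_width: 0.0264
t 11.2 w 0.0264 n 1587 angle from plumb (deg, + to camera) [3.7 4.8 7.3] rmax 0.1747224886266085 blade z mid 0.0027144539827870275 x -0.011440060124478823
t 11.25 w 0.0259 n 1587 angle from plumb (deg, + to camera) [3.7 4.8 7.2] rmax 0.17574430074038488 blade z mid 0.0026591072102877204 x -0.011336910923798559
```

```bash
python3 -m creep '[[0,0,0,0],[0,0,0,0],[0,0,0,0]]' 0 10; python3 -c "
from h import *
swing()"; python3 -m creep '[[0,0,0,0],[0,0,0,0],[0,0,0,0]]' 0 8; python3 -c "
from h import *
swing();swing()"
```

```text
time: 11.6
ee_pos: [0.5544, 0.0919, 0.3366]
tcp_rot: [-1.283, 1.087, -1.087]
force: [-1.1, -0.1, -1.3]
gripper_width: 0.0264
t 11.6 w 0.0264 n 1582 angle from plumb (deg, + to camera) [3.2 4.4 6.9] rmax 0.17543863432092413 blade z mid 0.002768141827010127 x -0.010499219051390556
time: 11.95
ee_pos: [0.5544, 0.0919, 0.3366]
tcp_rot: [-1.283, 1.087, -1.087]
force: [0.7, -0.6, -2.7]
gripper_width: 0.0262
t 11.95 w 0.0262 n 1514 angle from plumb (deg, + to camera) [2.2 3.4 5.9] rmax 0.1734970108345916 blade z mid 0.002612492255692876 x -0.008150649268196742
t 12.0 w 0.0263 n 1525 angle from plumb (deg, + to camera) [2.2 3.5 6. ] rmax 0.17550553341322422 blade z mid 0.002535153233102185 x -0.008215941256418393
```

Hanging about 2.5° off plumb and nearly still. I'll clamp, then turn to look at the liner.

```bash
python3 -m creep '[[0,0,0,0],[0,0,0,0],[0,0,0,0],[0,0,0,0],[0,0,0,0]]' 0 60
python3 - <<'E'
from h import *
np.set_printoptions(precision=4,suppress=True)
swing()
q=env.read_camera("scene"); pt=env.read_camera("top")
for n,p in(("scene",q),("top",pt)):
    hs=cv2.cvtColor(p["image"],cv2.COLOR_BGR2HSV)
    g=(hs[...,0]>50)&(hs[...,0]<80)&(hs[...,1]>110)
    c=cloud(p,g); s=(abs(c[:,1]+.195)<.06)&(abs(c[:,0]-.53)<.1)
    # project on z=.017 with rays for precision
    v,u=np.nonzero(g&(p["depth"]>0)); v,u=v[s],u[s]
    l=np.array([onz(p,a,b,.017) for a,b in zip(u,v)]); 
    rr=cv2.minAreaRect(l[:,:2].astype(np.float32)*1000); print(n,len(l),l.mean(0),rr)
    m=l.mean(0); U,S,V=np.linalg.svd(l[:,:2]-m[:2]); d=V[0]*np.sign(V[0,0]); t=(l[:,:2]-m[:2])@d; nn=(l[:,:2]-m[:2])@np.array([-d[1],d[0]])
    print(np.degrees(np.arctan2(d[1],d[0])),t.min(),t.max(),nn.min(),nn.max(),"ctr",m[:2]+d*(t.min()+t.max())/2)
    # rack points at top rim
    for r in env.masks_of(p,"rack"):
        c=cloud(p,r["pixels"]); c=c[(c[:,2]>.08)&(c[:,2]<.095)]
        if len(c)>50: print("rack rim",r["p"],cv2.minAreaRect(c[:,:2].astype(np.float32)*1000),len(c))
E
```

```text
time: 12.55
ee_pos: [0.5544, 0.0919, 0.3366]
tcp_rot: [-1.283, 1.087, -1.087]
force: [-0.4, 0.4, -2.1]
gripper_width: 0.0245
t 12.55 w 0.0245 n 1732 angle from plumb (deg, + to camera) [5.8 7.  9.4] rmax 0.17564380020126688 blade z mid 0.00259980031123018 x -0.016647452606512052
scene 25 [ 0.5411 -0.1978  0.017 ] ((523.3193969726562, -193.41552734375), (3.923076629638672, 95.078369140625), 75.05657196044922)
-14.692459603497861 -0.06586734206148015 0.02921942515896658 -0.0024362029924738893 0.0016413004746692723 ctr [ 0.5234 -0.1931]
rack rim 0.72 ((540.7959594726562, -131.0943603515625), (156.4265899658203, 114.8205795288086), 75.41387939453125) 592Traceback (most recent call last):
  File "<stdin>", line 12, in <module>
IndexError: too many indices for array: array is 1-dimensional, but 2 were indexed
```

Clamping left it about 6° off. I'll ease again, let it settle longer, then clamp gradually.

```bash
python3 -m creep '[[0,0,0,0],[0,0,0,0],[0,0,0,0],[0,0,0,0],[0,0,0,0],[0,0,0,0],[0,0,0,0],[0,0,0,0]]' 0 8; python3 -c "
from h import *
swing();swing();swing();swing()"; python3 -m creep '[[0,0,0,0],[0,0,0,0],[0,0,0,0]]' 0 8; python3 -c "
from h import *
swing()"; python3 -m creep '[[0,0,0,0],[0,0,0,0]]' 0 16; python3 -c "
from h import *
swing()"
```

```text
time: 13.55
ee_pos: [0.5544, 0.0919, 0.3366]
tcp_rot: [-1.283, 1.087, -1.087]
force: [-0.8, -0.3, -2.2]
gripper_width: 0.0265
t 13.55 w 0.0265 n 1436 angle from plumb (deg, + to camera) [0.6 1.8 4.2] rmax 0.17503699752943966 blade z mid 0.0024403102220330684 x -0.004165209266059786
t 13.6 w 0.0266 n 1419 angle from plumb (deg, + to camera) [-0.5  1.   3.4] rmax 0.17534786315246872 blade z mid 0.0023347380288627293 x -0.0022843823102005594
t 13.65 w 0.0265 n 1363 angle from plumb (deg, + to camera) [-0.5  0.7  3.1] rmax 0.17439851715101784 blade z mid 0.0025272093127418852 x -0.0015236721118354725
t 13.7 w 0.0267 n 1406 angle from plumb (deg, + to camera) [-0.5  0.9  3.3] rmax 0.17783237829596044 blade z mid 0.0023817442426035482 x -0.0020039758882584944
time: 14.05
ee_pos: [0.5544, 0.092, 0.3366]
tcp_rot: [-1.283, 1.087, -1.087]
force: [0.5, -0.3, -1.5]
gripper_width: 0.0263
t 14.05 w 0.0263 n 1505 angle from plumb (deg, + to camera) [2.1 3.2 5.8] rmax 0.17534390887718096 blade z mid 0.0022202817062592726 x -0.007783069273329886
time: 14.3
ee_pos: [0.5544, 0.0919, 0.3366]
tcp_rot: [-1.283, 1.087, -1.087]
force: [-0.4, 0.1, -2.9]
gripper_width: 0.0259
t 14.3 w 0.0259 n 1500 angle from plumb (deg, + to camera) [1.6 3.  5.4] rmax 0.17421477156837178 blade z mid 0.002361169520434265 x -0.007055400991368111
```

```bash
python3 -m creep '[[0,0,0,0],[0,0,0,0]]' 0 30; python3 -c "
from h import *
swing()"; python3 -m creep '[[0,0,0,0],[0,0,0,0],[0,0,0,0]]' 0 60; python3 -c "
from h import *
swing();swing()"
```

```text
time: 14.55
ee_pos: [0.5544, 0.0919, 0.3366]
tcp_rot: [-1.283, 1.087, -1.087]
force: [0.4, -0.0, -2.8]
gripper_width: 0.0258
t 14.55 w 0.0258 n 1576 angle from plumb (deg, + to camera) [2.7 3.9 6.4] rmax 0.17716138945845109 blade z mid 0.0023412227548507258 x -0.009395721974869136
time: 14.9
ee_pos: [0.5544, 0.0919, 0.3366]
tcp_rot: [-1.283, 1.087, -1.087]
force: [0.1, 0.3, -1.0]
gripper_width: 0.0246
t 14.9 w 0.0246 n 1548 angle from plumb (deg, + to camera) [3.  4.1 6.6] rmax 0.17375444152794256 blade z mid 0.0023712143637910927 x -0.00978883315556148
t 14.95 w 0.0246 n 1555 angle from plumb (deg, + to camera) [3.  4.1 6.6] rmax 0.1744796812866428 blade z mid 0.0023442463603349766 x -0.009790147022217009
```

```bash
python3 -m creep '[[0.5,0,-0.1,0],[1.5,0,-0.4,1],[3,0,-0.8,3],[5,0,-1.3,5],[7,0,-1.8,7],[9,0,-2.3,9],[11,0,-2.8,11],[13,0,-3.3,13],[15,0,-3.8,15],[17,0,-4.3,17],[19,0,-4.8,19],[21,0,-5.3,21],[23,0,-5.8,22.5],[25,0,-6.3,24],[26.4,0,-6.7,24.4],[27.3,0,-6.9,24.4],[27.8,0,-7,24.4],[27.9,0,-7.1,24.4],[27.9,0,-7.1,24.4],[27.9,0,-7.1,24.4]]'
python3 - <<'E'
from h import *
np.set_printoptions(precision=4,suppress=True)
swing("pics/wrist6.png")
o=env.get_obs(); print(o["ee_pos"]); R=Ro.from_rotvec(o["tcp_rot"]).as_matrix(); print(R)
p=env.read_camera("wrist")
for l in ("liner","rack","plate_blue"):
  for r in env.masks_of(p,l):
    c=cloud(p,r["pixels"],o); print(l,r["p"],r["extent"],np.median(c,0),c.min(0),c.max(0))
E
```

```text
time: 17.0
ee_pos: [0.5303, -0.1939, 0.3367]
tcp_rot: [-1.075, 1.398, -1.398]
force: [-0.5, -0.2, -1.6]
gripper_width: 0.0246
t 17.0 w 0.0246 n 1546 angle from plumb (deg, + to camera) [3.4 4.4 7. ] rmax 0.17628539807079505 blade z mid 0.001616520936689755 x -0.010472797117675793
[ 0.5303 -0.194   0.3367]
[[-0.2568  0.0003  0.9665]
 [-0.9665  0.0002 -0.2568]
 [-0.0003 -1.      0.0002]]
liner 0.66 [326.3, 235.9, 63.8, 115.1] [ 0.5325 -0.1872  0.2684] [ 0.4451 -0.4094 -0.0033] [ 0.5639 -0.1599  0.4224]
liner 0.56 [322.1, 174.9, 64.6, 12.6] [ 0.5099 -0.1917  0.0158] [ 0.4724 -0.2111 -0.0027] [ 0.5746 -0.1748  0.0891]
liner 0.48 [319.4, 82.2, 86.0, 19.3] [ 0.5585 -0.07    0.1097] [ 0.5007 -0.0871 -0.0025] [ 0.6139 -0.0387  0.125 ]
rack 0.67 [320.7, 128.4, 108.8, 147.4] [ 0.5478 -0.1069  0.0456] [ 0.4406 -0.2594 -0.0038] [ 0.6441 -0.0033  0.2449]
rack 0.31 [326.8, 236.4, 67.2, 115.5] [ 0.5329 -0.1872  0.2698] [ 0.4488 -0.4036 -0.0033] [ 0.5766 -0.1755  0.3814]
plate_blue 0.76 [322.4, 150.9, 78.6, 13.0] [ 0.536  -0.1511  0.1133] [ 0.4713 -0.1808 -0.0013] [ 0.5939 -0.1312  0.1248]
plate_blue 0.46 [321.1, 173.7, 61.3, 9.0] [ 0.4994 -0.1908  0.0156] [ 0.4729 -0.204   0.0134] [ 0.573  -0.1761  0.0181]
```

View pics/wrist6.png

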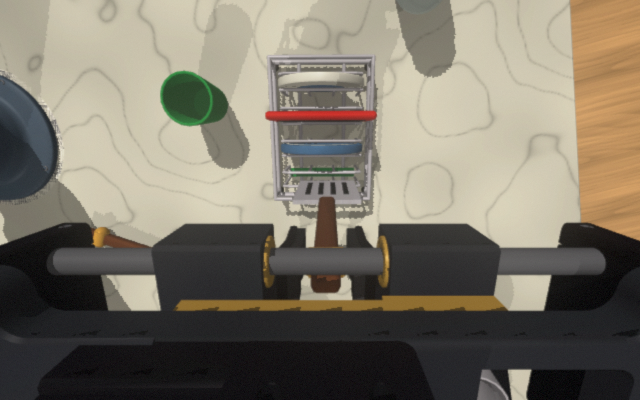

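Run:
```python
from h import *
np.set_printoptions(precision=4,suppress=True)
o=env.get_obs(); R=Ro.from_rotvec(o["tcp_rot"]).as_matrix()
p=env.read_camera("wrist")
cv2.imwrite("pics/wrist6z.png",cv2.resize(p["image"][50:210,250:400],None,fx=5,fy=5)[:, :750])
hs=cv2.cvtColor(p["image"],cv2.COLOR_BGR2HSV)
g=(hs[...,0]>50)&(hs[...,0]<85)&(hs[...,1]>70); g[:160]=0; g[200:]=0; g[:,:270]=0; g[:,380:]=0
v,u=np.nonzero(g); print(u.min(),u.max(),v.min(),v.max(),len(u))
l=np.array([onz(p,a,b,.017,o) for a,b in zip(u,v)]); t=(l-o["ee_pos"])@R
print("liner in tool x,z (cm)",100*t.min(0),100*t.max(0), 100*np.median(t,0))
for cc in range(290,356,6):
    s=u==cc
    if s.any(): print(cc, v[s].min(),v[s].max(), np.round(1000*t[s][:,0].min(),1),np.round(1000*t[s][:,0].max(),1))
c=cloud(p,np.ones((400,640),bool),o); tt=(c-o["ee_pos"])@R
wz=c[:,2]
# rack rim: tool-frame extents
m=(wz>.07)&(wz<.095)&(abs(tt[:,2])<.1)&(tt[:,0]<.06)&(tt[:,0]>-.25)
xx=tt[m]; print("rim z-range",np.percentile(xx[:,2],[1,99]),"x",np.percentile(xx[:,0],[1,99]))
xs=xx[(abs(xx[:,2])<.05)][:,0]; h,e=np.histogram(xs,np.arange(-.25,.06,.004)); print([(round(a*1000),int(n)) for a,n in zip(e,h) if n])
for r in env.masks_of(p,"bento_lid")[:1]+env.masks_of(p,"plate_blue")[:1]:
    k=(cloud(p,r["pixels"],o)-o["ee_pos"])@R; k=k[k[:,1]<.27]
    A=np.polyfit(k[:,2],k[:,0],1); print("tilt deg",np.degrees(np.arctan(A[0])),"x0",A[1],np.percentile(k[:,0],[2,50,98]))
```

```text
291 353 167 175 202
liner in tool x,z (cm) [-0.571  31.961  -5.6695] [ 0.7738 31.9617  4.6761] [-0.2366 31.9614 -0.4949]
296 168 175 -4.0 7.7
302 168 175 -4.0 7.7
308 168 174 -4.0 6.0
314 168 174 -4.0 6.0
320 167 174 -5.7 6.0
326 167 174 -5.7 6.0
332 174 174 6.0 6.0
338 168 174 -4.0 6.0
344 168 174 -4.0 6.0
350 167 174 -5.7 6.0
rim z-range [-0.0624  0.0515] x [-0.1414  0.0114]
[(-146, 1), (-142, 87), (-138, 4), (-134, 13), (-130, 14), (-126, 172), (-122, 245), (-118, 6), (-98, 228), (-94, 33), (-82, 160), (-78, 166), (-54, 215), (-50, 73), (-46, 8), (-42, 9), (-38, 7), (-34, 191), (-14, 10), (-10, 174), (6, 4), (10, 25)]
tilt deg -0.264555775366345 x0 -0.08528622484887244 [-0.092  -0.0854 -0.078 ]
tilt deg -0.12529173655551062 x0 -0.043800161030811136 [-0.0493 -0.044  -0.0368]
```

View pics/wrist6z.png

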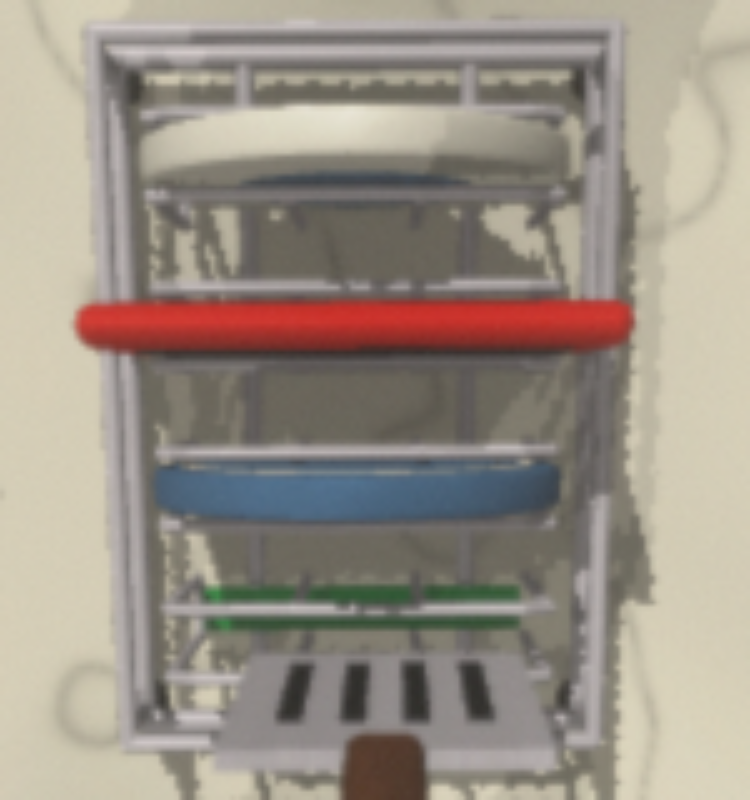

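Run:
```python
from h import *
s=swing(); b=s[s[:,1]>.1]
A=np.polyfit(b[:,1],b[:,0],1); print("slope deg",np.degrees(np.arctan(A[0])),"x at tip(.18)",np.polyval(A,.18),"at .108",np.polyval(A,.108),"at 0",A[1], "max down",b[:,1].max(), "z",b[:,2].min(),b[:,2].max())
```

```text
t 17.4 w 0.0241 n 1544 angle from plumb (deg, + to camera) [3.4 4.4 6.9] rmax 0.17647926354885937 blade z mid 0.001543876234406322 x -0.010463340759219937
slope deg -4.246604312427118 x at tip(.18) -0.01346173463945907 at .108 -0.00811550108693786 at 0 -9.615075815604304e-05 max down 0.17603384688852808 z -0.028627514769440532 0.031665922651663125
```

```bash
python3 -m creep '[[0.3,0,-0.2,0],[0.7,0,-0.5,0],[1,1,-0.65,0],[1,2,-0.65,0],[1,3.5,-0.65,0],[1,5,-0.65,0],[1,6,-0.65,0],[1,6.7,-0.65,0],[1,7,-0.65,0],[1,7,-0.65,0],[1,7,-0.65,0]]'
python3 - <<'E'
from h import *
np.set_printoptions(precision=4,suppress=True)
s=swing(); b=s[s[:,1]>.1]
A=np.polyfit(b[:,1],b[:,0],1); print("slope deg",np.degrees(np.arctan(A[0])),"x tip",np.polyval(A,.18),"at .108",np.polyval(A,.108),"z",b[:,2].min(),b[:,2].max())
o=env.get_obs(); R=Ro.from_rotvec(o["tcp_rot"]).as_matrix(); p=env.read_camera("wrist")
print(o["ee_pos"])
cv2.imwrite("pics/wrist7.png",cv2.resize(p["image"][60:260,230:430],None,fx=3,fy=3))
c=cloud(p,np.ones((400,640),bool),o); tt=(c-o["ee_pos"])@R
m=(c[:,2]>.06)&(c[:,2]<.093)&(abs(tt[:,2])<.06)&(abs(tt[:,0])<.07)
h,e=np.histogram(tt[m][:,0],np.arange(-.07,.07,.002)); print([(round(a*1000),int(n)) for a,n in zip(e,h) if n])
q=env.read_camera("scene"); cv2.imwrite("pics/scene7.png",cv2.resize(q["image"][180:360,200:400],None,fx=4,fy=4)[:600])
E
```

```text
time: 18.55
ee_pos: [0.5216, -0.203, 0.2671]
tcp_rot: [-1.073, 1.398, -1.4]
force: [0.3, 0.3, -2.4]
gripper_width: 0.0244
t 18.55 w 0.0244 n 2352 angle from plumb (deg, + to camera) [ 3.9  4.6 18.8] rmax 0.18995368550220912 blade z mid 0.0001026090092913004 x -0.01217965947527836
slope deg -31.806629291427672 x tip -0.048264402257473527 at .108 -0.0036109768884129284 z -0.03341238390846017 0.03361760192704277
[ 0.5216 -0.203   0.2672]
[(-66, 86), (-64, 193), (-62, 95), (-60, 102), (-58, 16), (-56, 12), (-54, 12), (-52, 12), (-50, 13), (-48, 7), (-46, 14), (-44, 188), (-42, 110), (-22, 100), (-20, 192), (-18, 82), (-2, 28), (0, 67), (2, 30)]
```

View pics/wrist7.png

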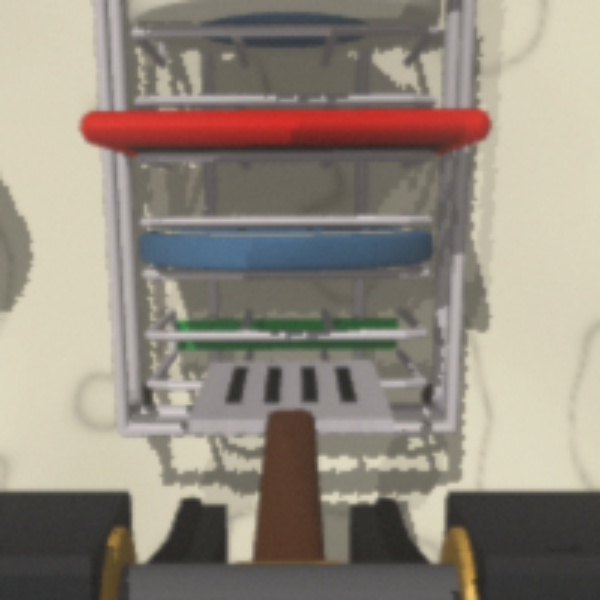

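View pics/scene7.png

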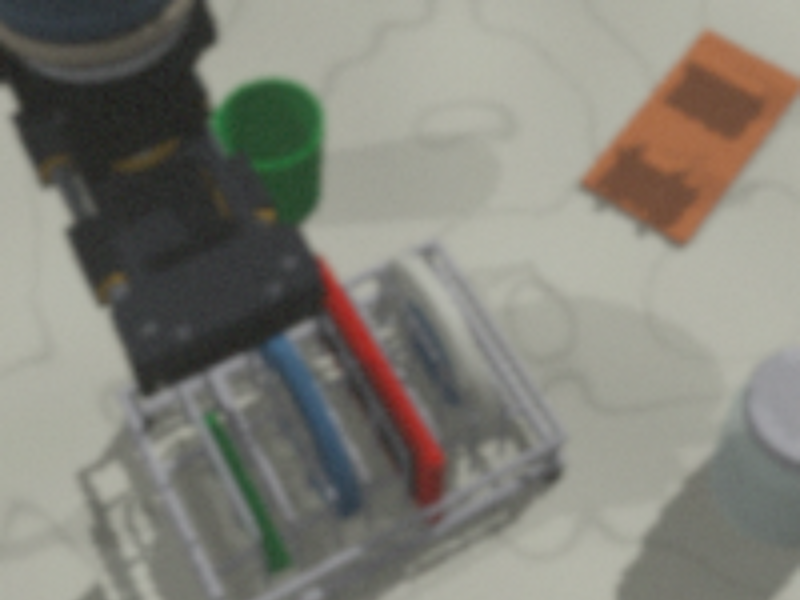

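```bash
python3 -m creep '[[0,0.5,0,0],[0,1,0,0],[0,1.5,0,0],[0,2,0,0],[0,2.5,0,0],[0,3,0,0],[0,3,0,0]]'; python3 -m creep '[[0,0.5,0,0],[0,1,0,0],[0,1.5,0,0],[0,2,0,0],[0,2.5,0,0],[0,3,0,0],[0,3.5,0,0],[0,4,0,0],[0,4.5,0,0],[0,4.5,0,0],[0,4.5,0,0]]'
python3 - <<'E'
from h import *
np.set_printoptions(precision=4,suppress=True)
o=env.get_obs(); R=Ro.from_rotvec(o["tcp_rot"]).as_matrix(); p=env.read_camera("wrist")
print(o["ee_pos"],o["force"],o["ft_torque"])
cv2.imwrite("pics/wrist8.png",cv2.resize(p["image"][60:260,230:430],None,fx=3,fy=3))
q=env.read_camera("scene"); cv2.imwrite("pics/scene8.png",cv2.resize(q["image"][180:330,200:400],None,fx=4,fy=4)[:600])
E
```

```text
time: 19.4
ee_pos: [0.5207, -0.2028, 0.2356]
tcp_rot: [-1.075, 1.4, -1.398]
force: [-0.6, -0.2, -2.7]
gripper_width: 0.0242
time: 20.5
ee_pos: [0.5212, -0.2029, 0.1915]
tcp_rot: [-1.074, 1.399, -1.399]
force: [0.9, -0.1, -2.2]
gripper_width: 0.0242
[ 0.5212 -0.2029  0.1915] [ 0.8919 -0.0904 -2.1665] [-0.0969 -0.0938 -0.0249]
```

View pics/wrist8.png

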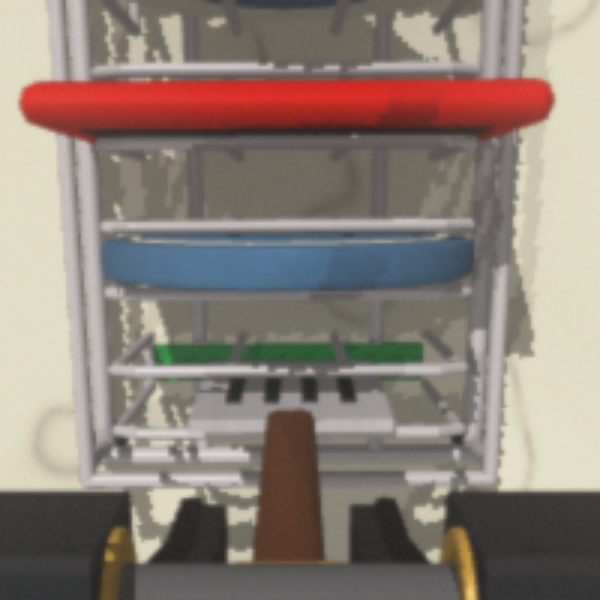

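The blade is between the two slot wires (zoom rows 370 and 430), with no contact force. About 14 mm remain.

```bash
python3 -m creep '[[0,0.3,0,0],[0,0.6,0,0],[0,0.9,0,0],[0,1.0,0,0],[0,1.0,0,0]]'; python3 -m creep '[[0,0.1,0,0],[0,0.2,0,0],[0,0.2,0,0]]'; python3 -m creep '[[0,0.1,0,0],[0,0.15,0,0],[0,0.15,0,0]]'
```

```text
time: 21.1
ee_pos: [0.5211, -0.2029, 0.1813]
tcp_rot: [-1.074, 1.399, -1.399]
force: [-0.6, -0.6, -2.3]
gripper_width: 0.0241
time: 21.4
ee_pos: [0.5211, -0.2029, 0.1795]
tcp_rot: [-1.074, 1.399, -1.399]
force: [-0.4, -0.7, -2.8]
gripper_width: 0.0243
time: 21.7
ee_pos: [0.5212, -0.2029, 0.178]
tcp_rot: [-1.074, 1.399, -1.399]
force: [-0.2, -0.8, -3.0]
gripper_width: 0.0244
```

```bash
python3 -m creep '[[0,0.1,0,0],[0,0.1,0,0]]'; python3 -m creep '[[0,0.1,0,0],[0,0.1,0,0],[0,0.1,0,0]]'; python3 -c "
from rig import env
o=env.get_obs();print(o['force'])"
```

```text
time: 21.9
ee_pos: [0.5211, -0.2029, 0.177]
tcp_rot: [-1.074, 1.399, -1.399]
force: [0.2, -0.3, -1.7]
gripper_width: 0.0246
time: 22.2
ee_pos: [0.5212, -0.2029, 0.1761]
tcp_rot: [-1.074, 1.399, -1.399]
force: [-0.0, -0.1, -2.1]
gripper_width: 0.0241
[-0.00395437 -0.13666662 -2.05121444]
```

```bash
python3 -m creep '[[0,0.1,0,0],[0,0.1,0,0],[0,0.1,0,0]]'; python3 -m creep '[[0,0.1,0,0],[0,0.1,0,0],[0,0.1,0,0]]';  python3 - <<'E'
from h import *
np.set_printoptions(precision=4,suppress=True)
o=env.get_obs(); R=Ro.from_rotvec(o["tcp_rot"]).as_matrix(); p=env.read_camera("wrist")
print(o["ee_pos"],o["force"])
cv2.imwrite("pics/wrist9.png",cv2.resize(p["image"][60:260,230:430],None,fx=3,fy=3))
E
```

```text
time: 22.5
ee_pos: [0.5212, -0.203, 0.1751]
tcp_rot: [-1.074, 1.399, -1.399]
force: [-0.6, 0.3, -2.7]
gripper_width: 0.0242
time: 22.8
ee_pos: [0.5214, -0.203, 0.1742]
tcp_rot: [-1.074, 1.399, -1.399]
force: [0.2, 0.2, -1.3]
gripper_width: 0.0243
[ 0.5214 -0.203   0.1742] [ 0.1677  0.1947 -1.348 ]
```

View pics/wrist9.png

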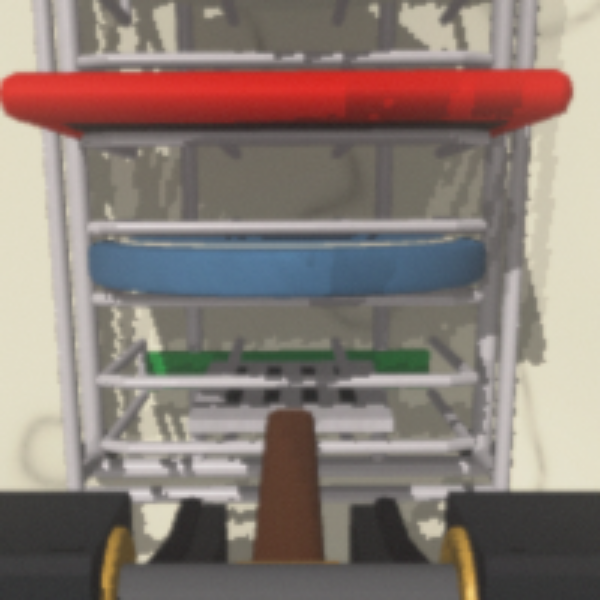

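```bash
python3 -m creep '[[0,0.1,0,0],[0,0.1,0,0]]'; python3 -m creep '[[0,0,0,0]]';python3 -m creep '[[0,0,0,0]]'; python3 -m creep '[[0,0.1,0,0],[0,0.1,0,0]]'; python3 -m creep '[[0,0,0,0]]';python3 -m creep '[[0,0,0,0]]'
```

```text
time: 23.05
ee_pos: [0.5219, -0.2032, 0.174]
tcp_rot: [-1.073, 1.397, -1.4]
force: [-0.3, -0.6, 3.9]
gripper_width: 0.0241
time: 23.15
ee_pos: [0.522, -0.2032, 0.174]
tcp_rot: [-1.073, 1.397, -1.4]
force: [1.2, -0.9, 5.6]
gripper_width: 0.0241
time: 23.25
ee_pos: [0.522, -0.2032, 0.174]
tcp_rot: [-1.073, 1.397, -1.4]
force: [0.5, -0.5, 6.1]
gripper_width: 0.0243
time: 23.45
ee_pos: [0.5225, -0.2035, 0.1739]
tcp_rot: [-1.073, 1.396, -1.402]
force: [0.2, -0.6, 9.2]
gripper_width: 0.0243
time: 23.55
ee_pos: [0.5224, -0.2035, 0.1739]
tcp_rot: [-1.073, 1.396, -1.402]
force: [-0.6, -1.2, 9.7]
gripper_width: 0.0243
time: 23.65
ee_pos: [0.5224, -0.2034, 0.1739]
tcp_rot: [-1.073, 1.396, -1.402]
force: [-0.4, -0.2, 10.0]
gripper_width: 0.0247
```

Firm contact: about 12 N over baseline, and downward motion has stopped. I'll take off most of the press, check, then release.

```bash
python3 -m creep '[[0,-0.15,0,0],[0,-0.15,0,0]]'
python3 - <<'E'
from h import *
o=env.get_obs(); p=env.read_camera("wrist")
cv2.imwrite("pics/wrist10.png",cv2.resize(p["image"][60:260,230:430],None,fx=3,fy=3))
q=env.read_camera("scene"); cv2.imwrite("pics/scene10.png",cv2.resize(q["image"][180:330,200:400],None,fx=4,fy=4)[:600])
print(o["force"],o["ee_pos"])
E
```

```text
time: 23.85
ee_pos: [0.5216, -0.203, 0.174]
tcp_rot: [-1.074, 1.398, -1.4]
force: [0.3, -0.9, 5.8]
gripper_width: 0.0243
[ 0.34293309 -0.87329252  5.77928749] [ 0.52155203 -0.20304456  0.17402202]
```

View pics/wrist10.png

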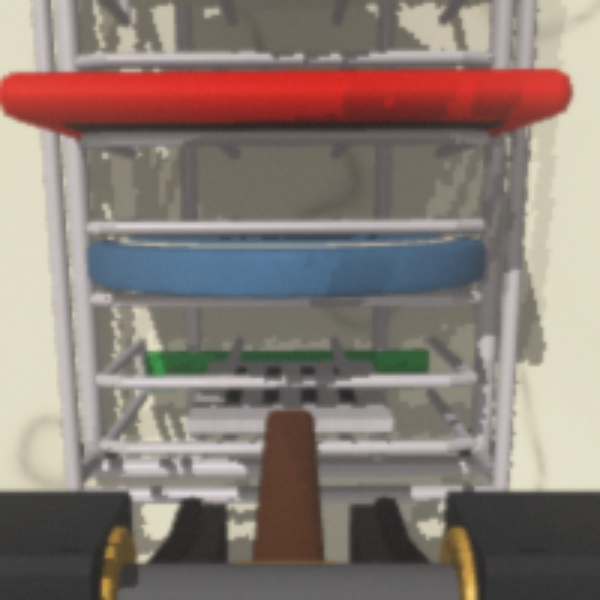

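View pics/scene10.png

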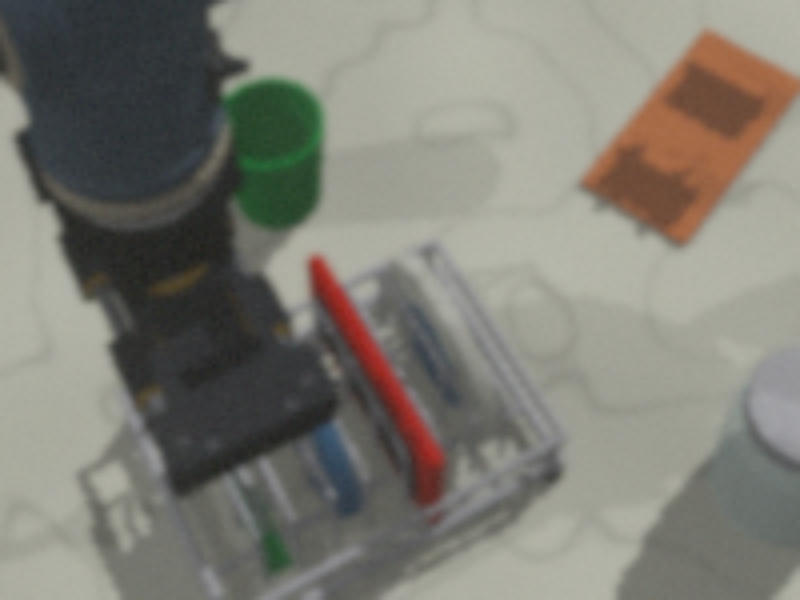

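```bash
python3 -m creep '[[0,-0.05,0,0],[0,-0.05,0,0],[0,-0.05,0,0]]' 0 8; python3 -m creep '[[0,0,0,0],[0,0,0,0],[0,0,0,0],[0,0,0,0],[0,0,0,0],[0,0,0,0],[0,0,0,0],[0,0,0,0],[0,0,0,0],[0,0,0,0],[0,0,0,0],[0,0,0,0],[0,0,0,0]]' 8.7 20
python3 - <<'E'
from h import *
o=env.get_obs(); p=env.read_camera("wrist")
cv2.imwrite("pics/wrist11.png",p["image"])
E
```

```text
time: 24.25
ee_pos: [0.5212, -0.2029, 0.1738]
tcp_rot: [-1.074, 1.399, -1.399]
force: [1.0, -0.9, 1.5]
gripper_width: 0.0266
time: 25.55
ee_pos: [0.5212, -0.203, 0.1741]
tcp_rot: [-1.074, 1.399, -1.399]
force: [-0.0, 0.7, -0.2]
gripper_width: 0.0868
```

View pics/wrist11.png

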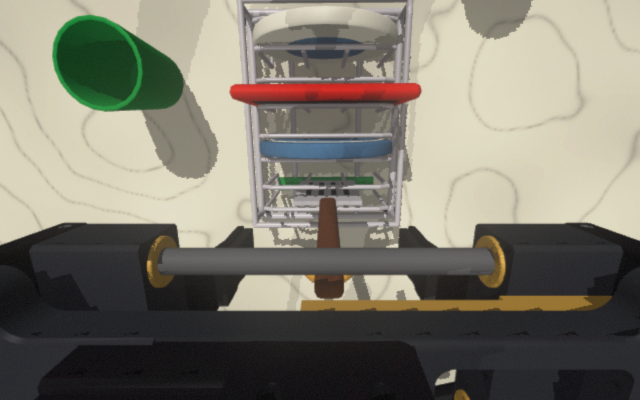

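It stands freely between the open fingers. I'll retract straight up and then inspect.

```bash
python3 -m creep '[[0,-1,0,0],[0,-2,0,0],[0,-4,0,0],[0,-6,0,0],[0,-8,0,0],[0,-11,0,0],[0,-14,0,0],[0,-17,0,0],[-4,-17,0,0],[-8,-17,0,0],[-12,-17,0,0],[-16,-17,0,0],[-20,-17,0,0],[-24,-17,0,0],[-24,-17,0,0],[-24,-17,0,0]]'
python3 - <<'E'
from h import *
np.set_printoptions(precision=4,suppress=True)
for i in range(2):
  for n in("scene","top"):
    p=env.read_camera(n)
    if i: cv2.imwrite(f"pics/{n}12.png",cv2.resize(p["image"][180:330,200:400] if n=="scene" else p["image"][110:230,300:480],None,fx=4,fy=4))
    for r in env.masks_of(p,"turner"):
      c=cloud(p,r["pixels"])
      m=np.median(c,0)
      if abs(m[0]-.53)<.1 and abs(m[1]+.2)<.1: print(n,r["p"],r["extent"],m,c.min(0),c.max(0))
for l in("plate_white","plate_blue","bento_lid","cup","jar","egg_ring"):
    for r in env.masks_of(p,l)[:1]: print(l,round(r["p"],2),np.round(r["extent"],1),np.median(cloud(p,r["pixels"]),0))
E
```

```text
time: 27.2
ee_pos: [0.5832, 0.03, 0.345]
tcp_rot: [-1.075, 1.396, -1.398]
force: [-0.5, -0.3, 0.3]
gripper_width: 0.0871
scene 0.71 [254.0, 289.6, 25.2, 51.0] [ 0.529  -0.2046  0.1577] [ 0.4179 -0.2163  0.0022] [ 0.5547 -0.172   0.2212]
scene 0.22 [276.9, 285.3, 25.2, 47.0] [ 0.5512 -0.1591  0.1114] [ 0.4886 -0.1722  0.0651] [ 0.5926 -0.1418  0.1271]
top 0.69 [431.8, 170.6, 22.1, 25.0] [ 0.5197 -0.1973  0.0892] [ 0.4946 -0.2398 -0.0022] [ 0.5686 -0.1873  0.1521]
scene 0.67 [277.1, 285.4, 29.8, 49.3] [ 0.5539 -0.1598  0.1088] [ 0.487  -0.175   0.0512] [ 0.5932 -0.1388  0.1275]
scene 0.52 [251.1, 283.5, 23.3, 40.0] [ 0.5291 -0.2055  0.1748] [ 0.4981 -0.2143  0.0551] [ 0.5512 -0.1961  0.2218]
top 0.5 [434.4, 168.4, 20.5, 25.5] [ 0.5211 -0.1965  0.0859] [ 0.3516 -0.2537 -0.003 ] [0.5807 0.0016 0.6985]
plate_white 0.74 [383.9 154.7  13.   40.7] [ 0.5496 -0.0644  0.1124]
plate_blue 0.92 [410.9 162.3  19.3  42.4] [ 0.5195 -0.1472  0.1057]
bento_lid 0.62 [396.4 159.7  24.1  53.2] [ 0.5358 -0.1055  0.0984]
cup 0.94 [374.2 223.1  30.4  32.3] [ 0.3796 -0.0506  0.0376]
egg_ring 0.76 [221.6 230.6  32.9  23.9] [0.3567 0.3928 0.0141]
```

View pics/scene12.png

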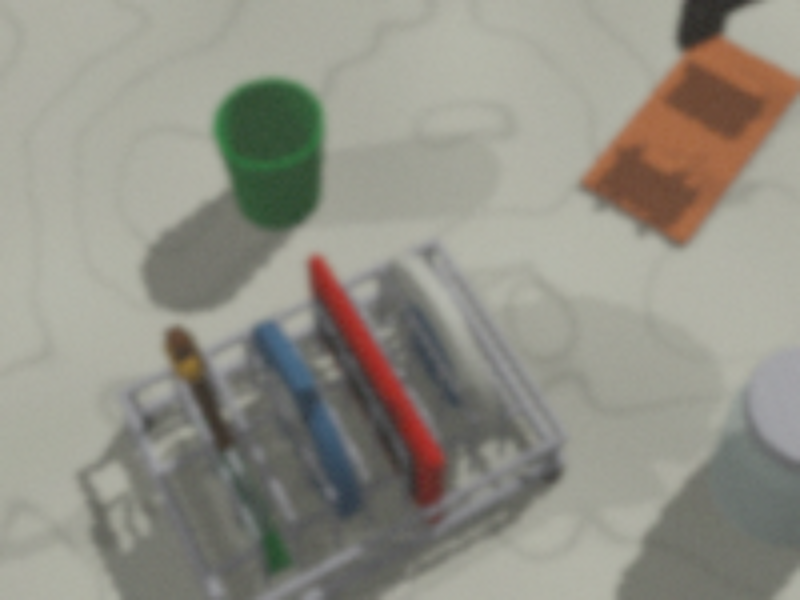

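View pics/top12.png

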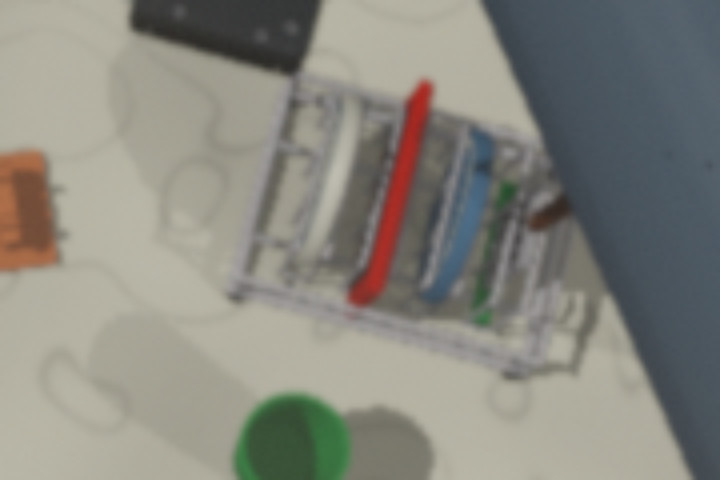

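```bash
python3 -m creep '[[0,0,0,0],[0,0,0,0],[0,0,0,0],[0,0,0,0],[0,0,0,0]]'; python3 -c "
from rig import env
print(env.hand_in())"
```

```text
time: 28.4
ee_pos: [0.5832, 0.0289, 0.3441]
tcp_rot: [-1.074, 1.399, -1.399]
force: [-0.0, 0.3, 0.2]
gripper_width: 0.0871
the job is handed in; nothing more can be done
None
```

The turner is standing blade-down on the green liner in the empty slot, and I handed the job in at 28.4 s of the 61 s allowed.

**What I did:** I pinched the smallest turner by its brass pivot and lifted it clear. I eased the grip in steps down to 8 N so the blade swung down, then clamped at 60 N. I lowered it into the slot until it met firm contact, about 12 N above the hanging load. I took off most of that press, let go, backed off straight up and moved aside.

**Last checks:**
- **Turner:** The top of the handle was at 0.222 m, against about 0.219 m expected for it standing on the liner. The scene picture shows it upright in the green-lined slot.
- **Other things:** The plates, lid, cup and egg ring were found where they had been. The jar was not detected in the last top picture, but it shows in its place in the scene picture. I did not re-check the chopsticks.
- **Robot:** The gripper was open, touching nothing and reading no force.

**What disagreed:**
- **Droop on lifting:** At the full 60 N command the turner sagged well below level during the lift, before I eased the grip.
- **Two clamps:** The first clamp caught it swaying at about 6° off plumb, so I eased and clamped again. It then hung still at about 3–4° off plumb.
- **Contact height:** Contact came about 3 mm lower than I had calculated. I put that down to calibration and how the pivot sat in the grip.

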